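# Load a board into the sprung programming jig and hold its probes on

## Robot

A 6-joint arm with a two-finger parallel gripper is mounted at the origin on a cart in front of the work surface, level with it; the furniture and walls round the work are solid. World frame = base frame: x ahead of the robot, y to its left, z up, the work surface at z = 0. Lengths are in m, angles in rad, forces in N, time in s.
With the tool pointing down it reaches from about 0.375 to 0.9 m from the base axis. Payload 3.1 kg.
Tool frame: the origin (TCP) lies on the centre line of the jaws, within the pads' length; the fingertips stand 22 mm ahead of it and the grasp point (between the pads) lies 3 mm ahead of it; z points along the fingers, y is the line along which they close (so a half turn about z gives the same grasp; the last joint's range is limited). The gripper opens to 85 mm and grips with 20 to 120 N. Pads are 22 mm wide; open, the fingers measure 114 mm over their backs; the gripper's body (76 mm by 85 mm) begins 54 mm behind the grasp point. The pads swing forward as they close: fully open they stand 13 mm farther back than shut.
Start: joints at [-1.284, 0.527, 1.433, -0, 1.181, -0.178], TCP at [0.28, -0.559, 0.253] pointing down, gripper open.
Joint ranges: [-3.08, 3.08], [-0.75, 2.2], [0.22, 2.44], [-1.43, 4.57], [0, 2.65], [-2.85, 2.85]. Speed limits (rad/s): [2.79, 2.79, 3.14, 3.14, 3.14, 3.14].

## Interface

Orientations are given as a unit quaternion [x, y, z, w].
In Python, from station import manip gives the robot as it stands.
- The arm moves only by the tool tcp_steps, called after "Request:" by a JSON object that holds its "op" and its "data", one argument or row to a line. Schema: {"type":"object","properties":{"deltas":{"type":"object","properties":{"moves":{"type":"array","items":{"type":"array","items":{"type":"number"},"minItems":5,"maxItems":5},"minItems":1,"maxItems":20}},"additionalProperties":false,"required":["moves"]},"grip_n":{"type":"number"},"only":{"type":"string"},"quiet":{"type":"boolean"},"lines":{"type":"string"}},"required":["deltas"],"additionalProperties":false}. deltas is an object whose key "moves" holds a list of rows, 1 to 20 of them, each of 5 numbers: dx, dy, dz in m, then a turn about the tool's z in rad, then the opening from 0.0 (shut) to 1.0 (fully open); each row is the pose to reach, as a shift and turn from the pose commanded when the call began, along the tool's axes at that moment; what a row does not reach only later rows make up. A row lasts 1/10 s, in which the tool goes at most 0.05 m and 0.15 rad, less where a joint would pass 70% of its speed; a pose out of reach is approached as far as the arm can. The fingers move at their own pace and stop on an object; grip_n is the grip in N (left out, the last holds). Time passes only in rows, so rows that do not move let the fingers close. The tool returns the time, the measured TCP pose, the force, the opening and the grip force at its end. only (a regular expression) keeps the lines of the reply that match it, lines (a string "A,B") keeps lines A to B, and quiet returns only ok. Input that does not fit is refused with a message, and nothing moves.
- manip.sense(): the state, without advancing time (a new reading comes with each control period).
- manip.snapshot(name): name is "side" or "top" or "wrist"; returns a dict with "pixels" (480x640x3 uint8, red, green, blue), "range_z" (480x640 float32, m along the optical axis (not along the pixel's ray), 0 where there is no reading), "fov_y" (degrees; the focal length in pixels is half the picture's height over the tangent of half this angle, whatever the lens; pixels are square), "cx", "cy" (the principal point, pixels), "k1" (the pictures are not rectified: a ray, as slopes to the right and down, at radius r is drawn at 1 + k1 r^2 times it, then the intrinsics apply), "R" (3x3) and "t" (3): a world point X has camera coordinates R X + t; the wrist camera has in their place "hand_eye" (4x4, takes a point from camera to tool coordinates, whose origin is the TCP and whose axes are the flange's). Camera axes: x right, y down, z forward; pixel columns grow to the right and rows downward; lengths in m; the calibration is good to about 2 mm. A picture is of the moment at which its call begins: read the wrist's pose just before it.
- manip.sign_off(): hands the job in; it is judged then, once.
The state is a dict: "t": time; "q": joint angles; "qd": joint speeds; "tau": joint torques, N m; "tcp_pos": TCP position; "tool_rot": TCP orientation; "force": force on the tool from outside, world axes, zero at the start; "ft_torque": the same for the moment, N m; "finger_gap": opening from 0.0 (shut) to 1.0 (fully open); "gripper_force": force on a finger pad.
Only numpy, scipy, OpenCV 4.12 (cv2) and the standard library are available. Lean on these libraries where they do the work, as an engineer would, in place of code of your own. Each camera call takes 0.05 s, during which the arm holds its last target. There are 200 camera calls.

## Task

Load the small relay board lengthwise into the programming jig, its row of white parts on the handle's side: lay it on the grey nest plate, slide it back under the green probe head between the guide rails until it is felt to come up against the end stop, and take your hand off it. Then pull the jig's sprung T-bar handle straight out until the pointer stands on the red clip, not past it, and finish while still holding it there so that the probes stay pressed on the board. Do not shove the board hard against the stop, and leave the other things on the bench where they are.

Things in the scene. Friction and masses are not known exactly. Their poses are not given: they have to be found in the camera images.
- jig: Programming jig, fixed: dark base plate 170 x 124 mm (jig x -80 to 90, y -50 to 74 mm) with a grey nest plate (x -78 to 44, y -39 to 39), open to the front; nest floor 12 mm above the bench. Origin on the bench under the seated board's centre; x = loading direction (away from the robot), y towards the handle's side (left), z up. Black pod behind, x 54 to 84, top 36 mm.
- rail_mouth (a point): Point on the nest floor at the jig's x 0, y 0. From here to x 36 mm run two straight black guide rails, 43 mm apart, 4 mm high above the nest floor; before it they flare to 54 mm apart at jig x -14.
- end_stop: Steel end stop, fixed; origin in the middle of its front face at nest floor level, jig x 31.2, y 0 mm; 12 mm high, 52 mm wide, under the probe head and hard to see. The board's leading end comes up against it.
- probe_head: Green plate that carries the probe pins; axes and origin as the jig's when up. Plate x 11 to 47, y -41 to 41 mm, underside 48 mm above the bench when up (posts at x 34, y -32 and 32); it is lowered 0.35 mm per mm of pull. Fixed beam over it at x 27 to 41, top 71 mm above the bench: the jig's highest part.
- relay_board: Green board, loose, 40 x 62 x 16 mm, 35 g; origin at centre of underside, y along its length, x across (white round parts along the -x edge, black block along +x). Slab 40 x 62 up to 4 mm; above it a body 32 wide, 54 long, 6 to 13 mm high, to grip across. Seated: origin at jig x 0, y 0, 12 mm up, +y end at the stop. Starts right or left of the jig, within 0.45 rad of +y pointing along world x.
- white_row (a point): Middle of the row of white parts on the relay board: 16 mm from its centre line, 6 mm above its underside. Seated the right way round it lies at the jig's y +16 mm.
- cam_slide: Steel cam slide, 6 mm thick, on the jig's left side (y 51 mm, top 50 mm above the bench), with pointer and T-bar handle; axes and origin as the jig's when home. Pulled along the jig's -x (towards the robot), up to 55 mm. A spring takes it home: about 6 N at the start of the pull, 13 N at the clip, plus 1 N friction.
- handle (a point): Middle of the T-bar handle: black round bar of 14 mm diameter, 52 mm long along the jig's y, its axis 42 mm above the bench; when home this point is at the jig's x -82, y 84 mm. The bar joins the slide at y 58 and ends free at y 110; room to take it from above with one finger before and one behind it.
- pointer (a point): Tip of the black pointer on the slide, 49 mm above the bench, over the white scale (a mark every 5 mm); when home at the jig's x 26, y 67.5 mm. It moves with the handle.
- red_clip: Red setting clip on the white scale at the jig's y 67.5 mm, 8 mm wide along the jig's x, fixed; origin at the middle of its width, on the scale (47 mm above the bench); axes as the jig's. It is set between 34 and 44 mm of pull.
- pins: Ten sprung brass probe pins in the probe head, over the inner end of the seated board (jig x 14 to 24, y -11 to 11 mm), tips 33 mm above the bench when the head is up. They give, and press with 1 to 3 N in all when the pointer is on the clip. Origin as the jig's when up.
- wick_reel: Blue reel, 40 x 63 x 12 mm, loose, on the other side of the jig from the board. Bystander.
- solder_spool: White spool of solder, 58 mm wide, 51 mm high, loose, behind on the left. Bystander.
- screwdriver_red: Red screwdriver 165 mm long, lying on the left, loose. Bystander.
- capacitor_1: Black capacitor, 16 mm wide, 24 mm high, standing loose on the right. Bystander.
- capacitor_2: Blue capacitor, 16 mm wide, 24 mm high, standing loose on the right. Bystander.

How it is judged:
By the outcome, as a careful person would: the job done as asked, in the order asked, and still so for the second after the job is handed in, while the arm keeps its last pose, push and grip.
It also fails if it takes over 53 s, if anything falls off the work surface, if the arm or the gripper's body presses on something with over 40 N, if the wrist force passes 120 N, or if a joint passes its speed limit or range.

## Working session

There is one attempt and no reset: what is moved stays moved. The work goes in short steps, Python scripts to look and compute and a tool call to move; the robot and the scene stay as the last step left them, time stands still between calls to the robot, and variables do not carry over. Pictures are saved under pics/ and viewed, at most 10 in all, crops included, and the job is handed in when it is done.

```bash
ls; mkdir -p pics; cat > h.py <<'E'
import numpy as np, cv2
from station import manip
def save(n,name):
    s=manip.snapshot(n); cv2.imwrite(f'pics/{name}.png',s['pixels'][:,:,::-1]); np.savez(f'pics/{name}.npz',**s); return s
def K(s):
    f=240/np.tan(np.radians(s['fov_y'])/2); return np.array([[f,0,s['cx']],[0,f,s['cy']],[0,0,1.]])
def dist(s): return np.array([s['k1'],0,0,0.])
def rays(s,uv):
    p=cv2.undistortPoints(np.array(uv,float).reshape(-1,1,2),K(s),dist(s)).reshape(-1,2)
    return np.c_[p,np.ones(len(p))]
def cast(s,uv,z):
    r=rays(s,uv); R,t=s['R'],s['t']; c=-R.T@t; d=r@R
    return c+d*((z-c[2])/d[:,2])[:,None]
def depthpt(s,uv):
    r=rays(s,uv); zz=np.array([s['range_z'][int(round(v)),int(round(u))] for u,v in uv])
    return (r*zz[:,None]-s['t'])@s['R']
def proj(s,X):
    rv=cv2.Rodrigues(np.array(s['R']))[0]; return cv2.projectPoints(np.array(X,float).reshape(-1,1,3),rv,np.array(s['t'],float),K(s),dist(s))[0].reshape(-1,2)
E
python3 - <<'E'
from h import *
st=manip.sense(); print({k:np.round(v,4) for k,v in st.items()})
for n in('top','side'):
    s=save(n,n+'0'); print(n,s['fov_y'],s['cx'],s['cy'],s['k1'],(-s['R'].T@s['t']).round(3),s['R'].round(2).tolist())
E
```

```text
pics
station.py
{'t': np.float64(0.0), 'q': array([-1.2845,  0.5285,  1.4339, -0.    ,  1.1814, -0.1785]), 'qd': array([-0.0009, -0.    ,  0.0007, -0.0014,  0.0006, -0.0021]), 'tau': array([ 1.60000e-03, -4.42347e+01, -1.78023e+01, -1.00000e-04,
        8.10000e-03, -0.00000e+00]), 'tcp_pos': array([ 0.28  , -0.558 ,  0.2523]), 'tool_rot': array([ 9.731e-01,  2.303e-01, -1.000e-04, -1.100e-03]), 'force': array([-0.096 ,  0.0908, -0.4719]), 'ft_torque': array([0.0058, 0.0516, 0.0207]), 'gripper_force': np.float64(0.0), 'finger_gap': np.float64(0.9964)}
top 44.453155939211506 315.17529824918364 238.5185498466698 -0.131886605824458 [0.321 0.021 1.61 ] [[-0.01, -1.0, 0.01], [-0.98, 0.01, -0.19], [0.19, -0.02, -0.98]]
side 42.639747825831165 327.05199106198137 232.12468053140174 0.05724751189379227 [ 0.089 -1.086  1.153] [[0.9, -0.44, 0.01], [-0.29, -0.6, -0.74], [0.33, 0.66, -0.67]]
```

View pics/top0.png

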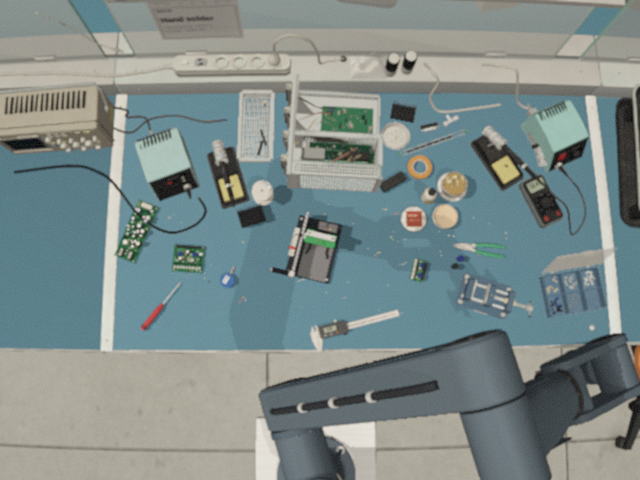

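View pics/side0.png

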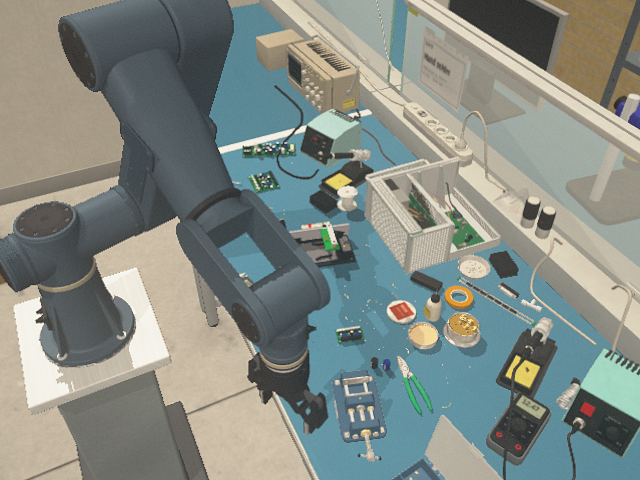

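The top view shows the jig at about (316,248), with its handle at (280,270). The relay board is on the right at (419,269), the capacitors at (460,262) and the reel at (228,280). I'll enlarge the jig and board next.

```bash
python3 - <<'E'
from h import *
t=cv2.imread('pics/top0.png'); s=np.load('pics/top0.npz')
a=cv2.resize(t[205:295,260:350],(540,540),interpolation=cv2.INTER_CUBIC)
b=cv2.resize(t[250:290,400:440],(260,260),interpolation=cv2.INTER_CUBIC)
o=np.zeros((540,800,3),np.uint8);o[:,:540]=a;o[:260,540:]=b
sd=cv2.imread('pics/side0.png')
o[270:530,540:]=cv2.resize(sd[315:350,330:365],(260,260),interpolation=cv2.INTER_CUBIC)
cv2.imwrite('pics/c1.png',o)
print(depthpt(s,[(419,269),(300,265),(320,240),(318,265),(281,270)]).round(3))
E
```

```text
[[ 0.546 -0.288  0.018]
 [ 0.56   0.039  0.015]
 [ 0.622 -0.016  0.053]
 [ 0.56  -0.01   0.012]
 [ 0.542  0.09   0.048]]
```

View pics/c1.png

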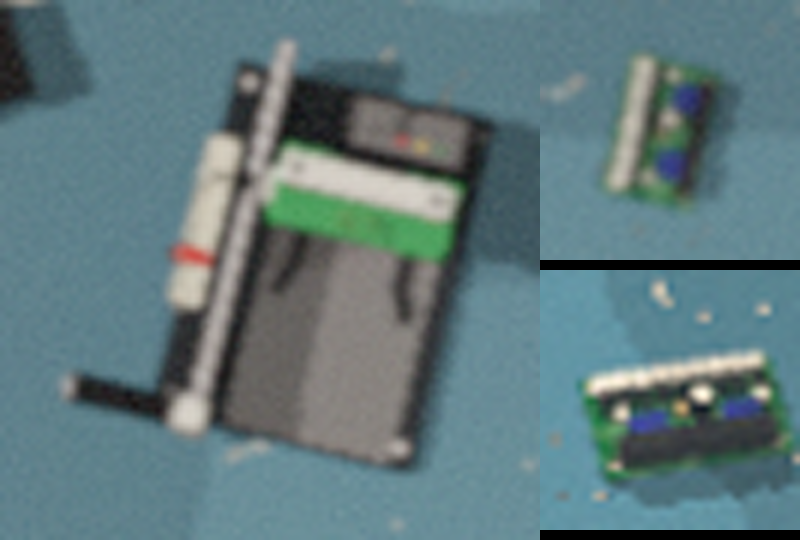

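Request:
{"op": "tcp_steps", "data": {
  "deltas": {"moves":[[0.36, -0.122, 0.03, 0.67, 0.7], [0.36, -0.122, 0.03, 0.67, 0.7], [0.36, -0.122, 0.03, 0.67, 0.7], [0.36, -0.122, 0.03, 0.67, 0.7], [0.36, -0.122, 0.03, 0.67, 0.7], [0.36, -0.122, 0.03, 0.67, 0.7], [0.36, -0.122, 0.03, 0.67, 0.7], [0.36, -0.122, 0.03, 0.67, 0.7], [0.36, -0.122, 0.03, 0.67, 0.7], [0.36, -0.122, 0.03, 0.67, 0.7], [0.36, -0.122, 0.03, 0.67, 0.7], [0.36, -0.122, 0.03, 0.67, 0.7]]}
}}

```text
t: 1.3
tcp_pos: [0.5464, -0.2895, 0.2233]
tool_rot: [0.995, -0.103, -0.0, 0.0]
force: [-0.5, -0.8, 1.1]
finger_gap: 0.701
gripper_force: 0.0
```

```bash
cat >> h.py <<'E'
from scipy.spatial.transform import Rotation as Ro
def wrist(name):
    st=manip.sense(); s=dict(manip.snapshot('wrist')); cv2.imwrite(f'pics/{name}.png',s['pixels'][:,:,::-1])
    T=np.eye(4);T[:3,:3]=Ro.from_quat(st['tool_rot']).as_matrix();T[:3,3]=st['tcp_pos']
    C=np.linalg.inv(T@s['hand_eye']); s['R']=C[:3,:3]; s['t']=C[:3,3]; np.savez(f'pics/{name}.npz',**s); return s
def toolshift(d):
    st=manip.sense(); return Ro.from_quat(st['tool_rot']).as_matrix().T@np.array(d)
E
python3 - <<'E'
from h import *
s=wrist('w1'); print(s['hand_eye'].round(3).tolist(),s['fov_y'],s['k1'])
E
```

```text
[[0.001, -0.96, -0.279, 0.071], [1.0, 0.0, 0.0, 0.0], [-0.0, -0.279, 0.96, -0.121], [0.0, 0.0, 0.0, 1.0]] 70.03768718900838 -0.02568594396407784
```

View pics/w1.png

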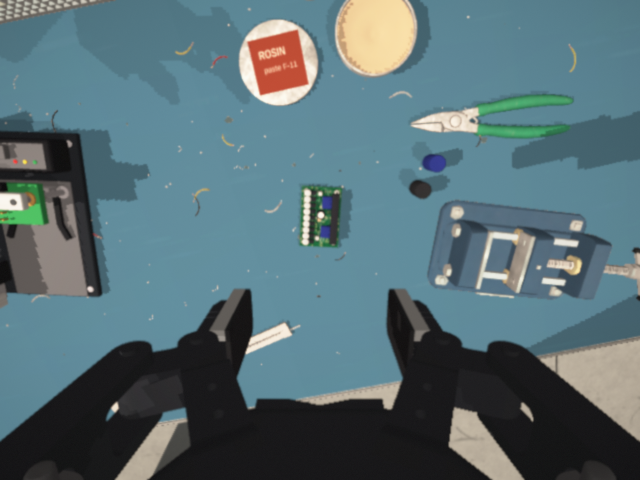

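The wrist view shows the board at (320,215), its white row on the left and aligned with the tool to within a few degrees. The jig's right edge is at (90,215). Next I'll measure the board.

```bash
python3 - <<'E'
from h import *
s=np.load('pics/w1.npz'); st=manip.sense()
im=s['pixels']; x0,y0,x1,y1=280,165,365,265
vv,uu=np.mgrid[y0:y1,x0:x1]; uv=np.c_[uu.ravel(),vv.ravel()]
P=depthpt(s,uv); z=P[:,2]; print('mat z',np.percentile(z,[5,50,95]).round(4))
def rect(P):
    r=cv2.minAreaRect((P[:,:2]*1000).astype(np.float32)); return np.round(r[0],1),np.round(r[1],1),round(r[2],1)
m=(z>.0025)&(z<.03); print('slab',m.sum(),rect(P[m]))
m=(z>.0055)&(z<.03); print('body',m.sum(),rect(P[m]), np.percentile(z[m],[10,50,90,99]))
hsv=cv2.cvtColor(im,cv2.COLOR_RGB2HSV)[y0:y1,x0:x1]
g=((hsv[...,0]>40)&(hsv[...,0]<85)&(hsv[...,1]>90)).astype(np.uint8)
G=cast(s,uv[g.ravel()>0],.004); print('green',g.sum(),rect(G))
w=((hsv[...,1]<60)&(hsv[...,2]>150)).astype(np.uint8)
n,l,stt,c=cv2.connectedComponentsWithStats(w); print(stt[1:].tolist())
# handle of white row
W=cast(s,uv[(w.ravel()>0)],.012); print('white',rect(W))
E
```

```text
mat z [0.0012 0.0026 0.0136]
slab 4668 (array([ 543.1, -292.3]), array([ 89. , 102.9]), 78.1)
body 2082 (array([ 538.8, -281.8]), array([61. , 78.3]), 82.8) [0.00585371 0.00987278 0.01486933 0.01637921]
green 687 (array([ 543.5, -290. ]), array([40.4, 62.6]), 75.2)
[[1, 14, 3, 3, 6], [62, 20, 2, 3, 4], [21, 24, 10, 57, 361], [54, 25, 5, 4, 13], [38, 27, 4, 4, 16], [0, 35, 2, 6, 10], [41, 41, 1, 2, 2], [37, 47, 7, 7, 37], [12, 62, 4, 5, 13], [35, 71, 5, 5, 19], [64, 87, 2, 2, 3]]
white (array([ 546.1, -284.6]), array([70.1, 68.3]), 72.5)
```

Request:
{"op": "tcp_steps", "data": {
  "deltas": {"moves":[[-0.0177, 0.0003, 0.05, 0.05, 0.5], [-0.0177, 0.0003, 0.1, 0.05, 0.5], [-0.0177, 0.0003, 0.143, 0.05, 0.5], [-0.0177, 0.0003, 0.143, 0.05, 0.5], [-0.0177, 0.0003, 0.143, 0.05, 0.5], [-0.0177, 0.0003, 0.143, 0.05, 0.5]]}
}}

```text
t: 1.95
tcp_pos: [0.5315, -0.2867, 0.0831]
tool_rot: [0.992, -0.128, 0.002, 0.001]
force: [1.1, 0.1, 0.5]
finger_gap: 0.504
gripper_force: 0.0
```

```bash
python3 - <<'E'
from h import *
s=wrist('w2')
z=s['range_z']; vv,uu=np.mgrid[200:480,100:540]; uv=np.c_[uu.ravel(),vv.ravel()]
r=rays(s,uv)*z[200:480,100:540].reshape(-1,1); H=s['hand_eye']; Q=r@H[:3,:3].T+H[:3,3]
for sg in(-1,1):
    m=(np.abs(Q[:,0])<.012)&(sg*Q[:,1]>.012)&(sg*Q[:,1]<.05)&(Q[:,2]<.045)&(Q[:,2]>-.03)
    print(sg,m.sum(),'tip z pct',np.percentile(Q[m,2],[50,90,97,99.5]).round(4),'y',np.percentile(Q[m,1],[1,50,99]).round(4))
im=cv2.imread('pics/w2.png'); cv2.imwrite('pics/w2c.png',im)
E
```

```text
-1 2894 tip z pct [-0.0105  0.0094  0.0143  0.0182] y [-0.045  -0.0233 -0.0208]
1 2850 tip z pct [-0.0102  0.0091  0.0145  0.0182] y [0.0217 0.0242 0.0453]
```

View pics/w2.png

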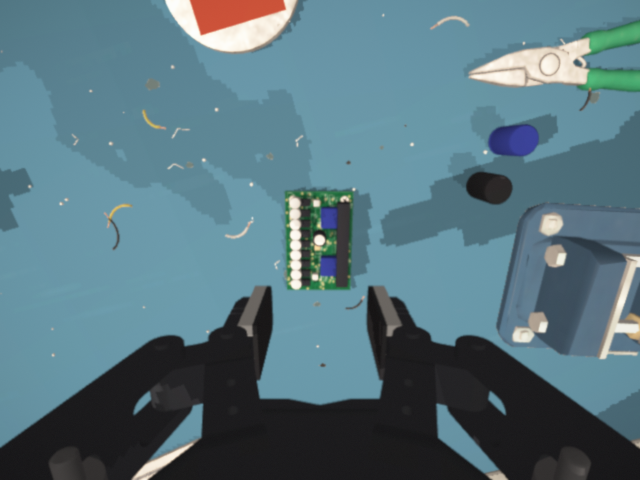

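The board sits centred between the fingers, at u 288–353. Depth puts the fingertips about 18 mm ahead of the TCP at this opening. I'll descend and grip.

Request:
{"op": "tcp_steps", "data": {
  "deltas": {"moves":[[0, 0, 0.03, 0, 0.5], [0, 0, 0.045, 0, 0.5], [0, 0, 0.053, 0, 0.5], [0, 0, 0.054, 0, 0.5], [0, 0, 0.054, 0, 0.5]]}
}}

```text
t: 2.5
tcp_pos: [0.5303, -0.2852, 0.0269]
tool_rot: [0.992, -0.127, 0.0, 0.0]
force: [-0.5, -0.1, -0.6]
finger_gap: 0.499
gripper_force: 0.0
```

```bash
python3 - <<'E'
from h import *
s=wrist('w3'); im=s['pixels']; hsv=cv2.cvtColor(im,cv2.COLOR_RGB2HSV)[:,200:440]
g=((hsv[...,0]>40)&(hsv[...,0]<85)&(hsv[...,1]>90)); v,u=np.nonzero(g[:330]); G=cast(s,np.c_[u+200,v],.004)
print(cv2.minAreaRect((G[:,:2]*1000).astype(np.float32)), manip.sense()['tcp_pos'])
E
```

```text
((544.7957763671875, -290.2559509277344), (40.59720993041992, 59.816490173339844), 75.10395050048828) [ 0.53040118 -0.28524898  0.02711432]
```

Request:
{"op": "tcp_steps", "data": {
  "deltas": {"moves":[[0, 0, 0.001, 0, 0.3], [0, 0, 0.001, 0, 0.3], [0, 0, 0.001, 0, 0.3], [0, 0, 0.001, 0, 0.3], [0, 0, 0.001, 0, 0.3], [0, 0, 0.001, 0, 0.3]]},
  "grip_n": 30
}}

```text
t: 3.15
tcp_pos: [0.5305, -0.2854, 0.0265]
tool_rot: [0.992, -0.127, 0.001, 0.001]
force: [-1.0, 0.3, 5.9]
finger_gap: 0.362
gripper_force: 30.1
```

Request:
{"op": "tcp_steps", "data": {
  "deltas": {"moves":[[0, 0, -0.03, 0, 0.3], [0, 0, -0.08, 0, 0.3], [-0.02, -0.03, -0.12, 0, 0.3], [-0.03, -0.07, -0.15, 0, 0.3], [-0.05, -0.11, -0.17, 0, 0.3], [-0.06, -0.15, -0.19, 0, 0.3], [-0.0624, -0.182, -0.195, 0, 0.3], [-0.0624, -0.182, -0.195, 0, 0.3], [-0.0624, -0.182, -0.195, 0, 0.3], [-0.0624, -0.182, -0.195, 0, 0.3]]}
}}

```text
t: 4.15
tcp_pos: [0.5154, -0.0939, 0.22]
tool_rot: [0.992, -0.128, -0.0, 0.0]
force: [-0.8, 0.6, -0.3]
finger_gap: 0.363
gripper_force: 30.1
```

```bash
python3 - <<'E'
from h import *
print(manip.sense()['tcp_pos'])
wrist('w4')
E
```

```text
[ 0.51540539 -0.09389006  0.21995981]
```

View pics/w4.png

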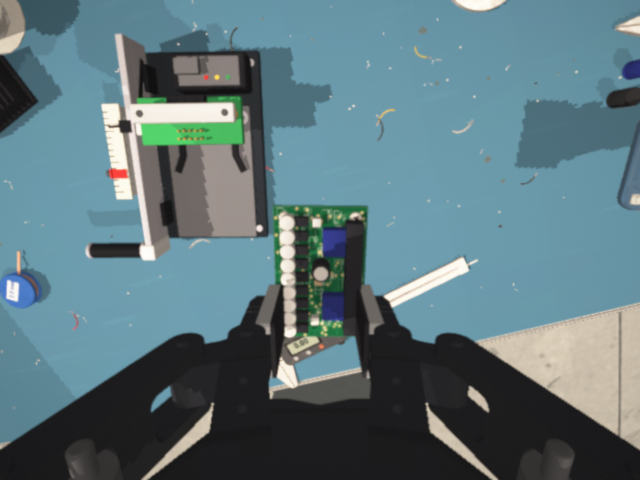

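The jig is at left with the nest around (210,200), clip at (118,174), pointer near (124,126) and handle from (90,250) to (150,250). The board is held straight. I'll crop for detail and take line fits.

```bash
python3 - <<'E'
from h import *
s=np.load('pics/w4.npz'); im=s['pixels']; hsv=cv2.cvtColor(im,cv2.COLOR_RGB2HSV)
cv2.imwrite('pics/c4.png',cv2.resize(im[85:275,80:275,::-1],None,fx=3,fy=3,interpolation=cv2.INTER_CUBIC))
gr=cv2.cvtColor(im,cv2.COLOR_RGB2GRAY).astype(int)
for v in(190,205,220): print(v,gr[v,160:276].tolist())
print('col',gr[215:245,215].tolist(), gr[215:245,190].tolist())
E
```

```text
190 [106, 98, 80, 55, 42, 40, 39, 40, 40, 41, 40, 42, 53, 80, 101, 105, 105, 105, 105, 105, 105, 105, 105, 105, 106, 105, 107, 107, 107, 106, 106, 106, 107, 106, 106, 106, 107, 107, 107, 106, 107, 107, 107, 107, 108, 115, 137, 147, 149, 150, 150, 150, 150, 150, 149, 149, 149, 150, 149, 149, 150, 149, 148, 148, 148, 149, 149, 149, 149, 148, 149, 149, 149, 149, 149, 149, 149, 149, 149, 149, 149, 149, 149, 149, 149, 150, 149, 150, 150, 150, 149, 149, 144, 123, 80, 56, 50, 55, 57, 57, 56, 57, 58, 53, 46, 45, 66, 96, 104, 105, 105, 104, 105, 113, 130, 142]
205 [51, 31, 29, 27, 23, 22, 21, 20, 20, 19, 22, 26, 33, 41, 56, 84, 102, 105, 105, 105, 105, 105, 104, 105, 105, 105, 106, 105, 106, 106, 106, 106, 107, 106, 106, 107, 107, 107, 107, 107, 107, 107, 107, 106, 107, 107, 107, 113, 130, 145, 149, 149, 150, 150, 150, 150, 149, 150, 150, 150, 150, 150, 149, 149, 149, 148, 149, 148, 148, 148, 149, 149, 149, 149, 149, 148, 149, 149, 149, 149, 149, 149, 149, 149, 149, 149, 149, 149, 149, 149, 149, 149, 148, 140, 114, 73, 56, 56, 56, 57, 56, 58, 57, 55, 53, 46, 49, 76, 98, 104, 105, 103, 100, 94
[... 166 characters left out ...]
, 105, 105, 105, 106, 105, 106, 106, 105, 105, 106, 106, 106, 106, 111, 124, 133, 142, 147, 149, 149, 149, 148, 149, 149, 149, 148, 149, 148, 149, 149, 148, 148, 147, 148, 148, 149, 149, 148, 149, 148, 148, 148, 149, 149, 149, 149, 148, 148, 149, 149, 149, 149, 148, 149, 148, 148, 148, 148, 149, 147, 136, 106, 66, 54, 56, 56, 56, 56, 56, 56, 55, 51, 43, 54, 81, 99, 105, 104, 105, 103, 103, 105]
col [149, 150, 150, 149, 149, 148, 149, 149, 148, 148, 149, 149, 149, 149, 148, 148, 149, 149, 149, 148, 143, 119, 102, 124, 142, 147, 147, 147, 146, 147] [106, 105, 105, 106, 106, 106, 106, 105, 105, 105, 105, 106, 105, 105, 105, 106, 106, 105, 105, 105, 101, 87, 77, 94, 121, 138, 145, 147, 148, 154]
```

View pics/c4.png

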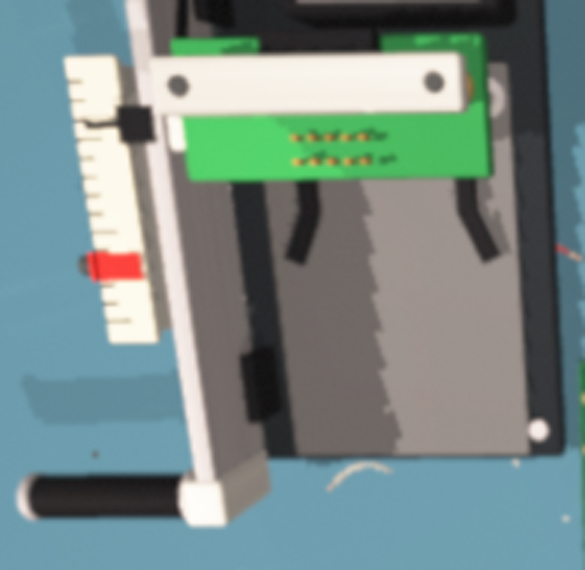

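```bash
python3 - <<'E'
from h import *
s=np.load('pics/w4.npz'); im=s['pixels']; hsv=cv2.cvtColor(im,cv2.COLOR_RGB2HSV)
L=cast(s,[(173,190),(174.9,205),(176.7,220)],.012); Rr=cast(s,[(253.8,190),(254.5,205),(255.3,220)],.012)
F=cast(s,[(190,236),(215,236),(245,236)],.012)
yaw=lambda P:np.arctan2(P[0,1]-P[-1,1],P[0,0]-P[-1,0])
print('yawL',yaw(L),'yawR',yaw(Rr),'front',np.arctan2(F[0,1]-F[-1,1],F[0,0]-F[-1,0])-np.pi/2)
gm=((hsv[...,0]>50)&(hsv[...,0]<75)&(hsv[...,1]>140)&(hsv[...,2]>120)).astype(np.uint8); gm[:,262:]=0;
v,u=np.nonzero(gm); fr=[(uu,v[u==uu].max()+.5) for uu in range(150,235,5)]
G=cast(s,fr,.052); p=np.polyfit(G[:,1],G[:,0],1); print('plate front yaw',-np.arctan(p[0]))
c=np.array([s['range_z'][140,200]]); print('plate top z',depthpt(s,[(200,140)]), 'floor z',depthpt(s,[(220,205),(185,225)])[:,2])
y=(yaw(L)+yaw(Rr))/2
y=-np.arctan(p[0]) if 0 else y
def solve(y):
    R=np.array([[np.cos(y),-np.sin(y)],[np.sin(y),np.cos(y)]])
    l=L[:,:2]@R; r=Rr[:,:2]@R; f=F[:,:2]@R
    print('yaw',round(y,4),'width',(l[:,1]-r[:,1]).mean().round(4))
    o=np.array([f[:,0].mean()+.078,(l[:,1].mean()+r[:,1].mean())/2])
    J=lambda uv,z:((cast(s,uv,z)[:,:2]@R-o)*1000).round(1).tolist()
    print('origin',R@o,'rails tip',J([(178.3,172.3),(243.3,171)],.016),'bend',J([(184.3,156.7),(234.3,154)],.016))
    print('pointer',J([(108.3,126)],.049),'handle',J([(89,250.7),(141,250.7)],.042))
    m=((hsv[...,0]<8)|(hsv[...,0]>172))&(hsv[...,1]>150)&(hsv[...,2]>120); m[:160]=0;m[190:]=0;m[:,:100]=0;m[:,135:]=0
    v,u=np.nonzero(m); J2=np.array(J(np.c_[u,v],.049)); print('clip',J2.mean(0),np.percentile(J2,[2,98],0), len(u))
    print('plate front',np.mean(J(fr,.052),0)[0])
solve(y); solve(-.2548)
E
```

```text
yawL -0.24806000497783126 yawR -0.25744085377394427 front -0.2555810709584154
plate front yaw -0.23518707702222522
plate top z [[ 0.60946961 -0.0194516   0.05409692]] floor z [0.01317403 0.01288119]
yaw -0.2528 width 0.0779
origin [ 0.59741344 -0.01045776] rails tip [[-14.8, 30.3], [-14.0, -30.9]] bend [[-0.6, 23.1], [1.5, -23.5]]
pointer [[25.7, 70.6]] handle [[-83.5, 111.8], [-83.6, 62.8]]
clip [-12.59057971  68.83478261] [[-15.7    61.874]
 [ -8.9    75.626]] 138
plate front 11.305882352941179
yaw -0.2548 width 0.0779
origin [ 0.59738807 -0.01055034] rails tip [[-14.9, 30.4], [-13.9, -30.8]] bend [[-0.7, 23.2], [1.5, -23.4]]
pointer [[25.6, 70.7]] handle [[-83.8, 111.7], [-83.8, 62.7]]
clip [-12.73188406  68.90507246] [[-15.8    61.974]
 [ -9.1    75.726]] 138
plate front 11.294117647058826
```

```bash
python3 - <<'E'
from h import *
s=np.load('pics/w4.npz'); im=s['pixels']; hsv=cv2.cvtColor(im,cv2.COLOR_RGB2HSV)
st=manip.sense(); T=Ro.from_quat(st['tool_rot']).as_matrix()
m=((hsv[...,0]>40)&(hsv[...,0]<90)&(hsv[...,1]>90)); m[:195]=0;m[290:]=0;m[:,:264]=0;m[:,380:]=0
v,u=np.nonzero(m); Q=(cast(s,np.c_[u,v],.1975)-st['tcp_pos'])@T*1000
print(np.percentile(Q,[.5,99.5],0).round(1)); print(cv2.minAreaRect(Q[:,:2].astype(np.float32)))
print(depthpt(s,[(282,212),(340,212),(360,212)])[:,2])
# goal for the TCP
y=-.2535; R=np.array([[np.cos(y),-np.sin(y)],[np.sin(y),np.cos(y)]]); o=np.array([.5974,-.0105])
for cx in(-45,-34,0):
    w=o+R@(np.array([cx-14.,-.2])/1000); print(cx,w,(T.T@np.r_[w-st['tcp_pos'][:2],0]).round(4))
E
```

```text
[[  6.4 -20.   22.3]
 [ 44.9  20.3  22.3]]
((25.643529891967773, 0.18115806579589844), (38.606964111328125, 40.48329544067383), 0.0036065420135855675)
[0.19927924 0.20008853 0.19856751]
-45 [0.54023545 0.00410322] [-0.0008 -0.1013 -0.    ]
-34 [0.55088389 0.00134449] [ 0.0102 -0.1014 -0.    ]
0 [ 0.58379727 -0.0071825 ] [ 4.420e-02 -1.015e-01 -1.000e-04]
```

Request:
{"op": "tcp_steps", "data": {
  "deltas": {"moves":[[-0.0018, -0.05, 0, 0, 0.3], [-0.0018, -0.1, 0, 0, 0.3], [-0.0018, -0.1014, 0.04, 0, 0.3], [-0.0018, -0.1014, 0.09, 0, 0.3], [-0.0018, -0.1014, 0.13, 0, 0.3], [-0.0018, -0.1014, 0.145, 0, 0.3], [-0.0018, -0.1014, 0.15, 0, 0.3], [-0.0018, -0.1014, 0.15, 0, 0.3], [-0.0018, -0.1014, 0.15, 0, 0.3]]}
}}

```text
t: 5.1
tcp_pos: [0.5402, 0.0047, 0.071]
tool_rot: [0.992, -0.128, 0.001, 0.0]
force: [-0.6, 0.3, -0.4]
finger_gap: 0.364
gripper_force: 30.1
```

```bash
python3 - <<'E'
from h import *
s=np.load('pics/w4.npz'); vv,uu=np.mgrid[260:480,0:640]; uv=np.c_[uu.ravel(),vv.ravel()]
z=s['range_z'][260:480]; H=s['hand_eye']; Q=((rays(s,uv)*z.reshape(-1,1))@H[:3,:3].T+H[:3,3])*1000
for a in range(-60,25,10):
    m=(Q[:,2]>a)&(Q[:,2]<a+10)&(abs(Q[:,0])<60)&(z.ravel()>0)
    if m.sum(): print(a,np.percentile(Q[m,1],[.5,99.5]).round(0))
w=wrist('w5'); o=np.array([.5974,-.0105]);y=-.2535; R=np.array([[np.cos(y),-np.sin(y)],[np.sin(y),np.cos(y)]])
p=manip.sense()['tcp_pos']; print((p[:2]-o)@R*1000,p[2])
E
```

```text
-60 [-58.  59.]
-50 [-54.  55.]
-40 [-50.  51.]
-30 [-46.  47.]
-20 [-27.  27.]
-10 [-29.  29.]
0 [-29.  29.]
10 [-25.  27.]
20 [-19.  20.]
[-59.05440573   0.54945568] 0.07140082590982258
```

View pics/w5.png

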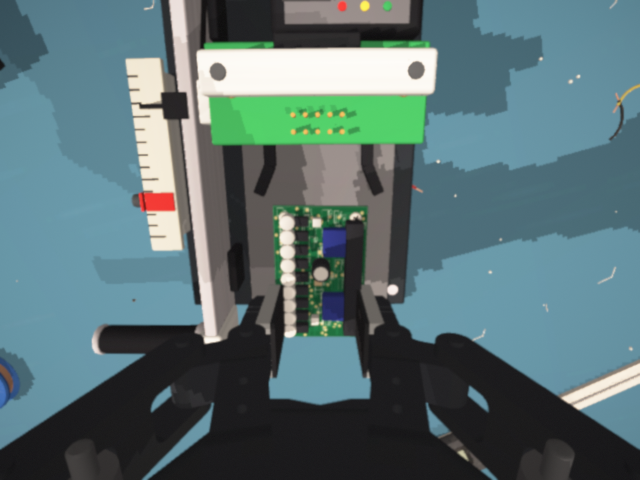

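The board hangs in line between the flared rails, whose tips are at (262,190) and (375,190). The head and nest are clear, so I'll lower it onto the nest.

Request:
{"op": "tcp_steps", "data": {
  "deltas": {"moves":[[0, 0.0006, 0.015, 0, 0.3], [0, 0.0006, 0.025, 0, 0.3], [0, 0.0006, 0.028, 0, 0.3], [0, 0.0006, 0.028, 0, 0.3]]}
}}

```text
t: 5.55
tcp_pos: [0.5391, 0.0049, 0.0423]
tool_rot: [0.992, -0.127, -0.0, -0.0]
force: [0.2, 0.5, -0.3]
finger_gap: 0.363
gripper_force: 30.1
```

Request:
{"op": "tcp_steps", "data": {
  "deltas": {"moves":[[0, 0, 0.001, 0, 0.3], [0, 0, 0.002, 0, 0.3], [0, 0, 0.003, 0, 0.3], [0, 0, 0.003, 0, 0.3]]}
}}

```text
t: 5.95
tcp_pos: [0.5392, 0.005, 0.0394]
tool_rot: [0.992, -0.127, 0.0, -0.0]
force: [0.7, 0.9, -0.4]
finger_gap: 0.361
gripper_force: 30.1
```

Request:
{"op": "tcp_steps", "data": {
  "deltas": {"moves":[[0, 0.0005, 0.0005, 0, 0.3], [0, 0.0005, 0.001, 0, 0.3], [0, 0.0005, 0.001, 0, 0.3]]}
}}

```text
t: 6.25
tcp_pos: [0.5391, 0.0044, 0.0386]
tool_rot: [0.992, -0.127, 0.0, 0.0]
force: [-0.8, -0.1, 2.3]
finger_gap: 0.368
gripper_force: 30.4
```

Request:
{"op": "tcp_steps", "data": {
  "deltas": {"moves":[[0, 0, 0.0005, 0, 0.3], [0, 0, 0.0005, 0, 0.3], [0, 0, 0.0005, 0, 0.3]]}
}}

```text
t: 6.55
tcp_pos: [0.5391, 0.0044, 0.0385]
tool_rot: [0.992, -0.127, 0.0, 0.0]
force: [-1.1, -0.5, 6.2]
finger_gap: 0.362
gripper_force: 30.8
```

Request:
{"op": "tcp_steps", "data": {
  "deltas": {"moves":[[0, 0, -0.0006, 0, 0.3], [0.005, 0, -0.0006, 0, 0.3], [0.01, 0, -0.0006, 0, 0.3], [0.015, 0, -0.0006, 0, 0.3], [0.02, 0, -0.0006, 0, 0.3], [0.024, 0, -0.0006, 0, 0.3], [0.024, 0, -0.0006, 0, 0.3]]}
}}

```text
t: 7.25
tcp_pos: [0.5622, -0.0016, 0.0385]
tool_rot: [0.992, -0.127, -0.0, -0.0]
force: [-0.5, -0.8, 4.4]
finger_gap: 0.361
gripper_force: 30.7
```

Request:
{"op": "tcp_steps", "data": {
  "deltas": {"moves":[[0.004, 0, 0, 0, 0.3], [0.008, 0, 0, 0, 0.3], [0.012, 0, 0, 0, 0.3], [0.016, 0, 0, 0, 0.3], [0.018, 0, 0, 0, 0.3], [0.018, 0, 0, 0, 0.3], [0.018, 0, 0, 0, 0.3]]}
}}

```text
t: 7.95
tcp_pos: [0.5789, -0.0059, 0.0385]
tool_rot: [0.992, -0.127, -0.001, -0.0]
force: [-2.4, 1.6, 5.2]
finger_gap: 0.363
gripper_force: 30.7
```

```bash
python3 - <<'E'
from h import *
o=np.array([.5974,-.0105]);y=-.2535; R=np.array([[np.cos(y),-np.sin(y)],[np.sin(y),np.cos(y)]])
p=manip.sense()['tcp_pos']; print((p[:2]-o)@R*1000,p[2])
E
```

```text
[-19.01912348  -0.19563565] 0.03854067531896576
```

Request:
{"op": "tcp_steps", "data": {
  "deltas": {"moves":[[0.001, 0, 0, 0, 0.3], [0.002, 0, 0, 0, 0.3], [0.003, 0, 0, 0, 0.3], [0.003, 0, 0, 0, 0.3]]}
}}

```text
t: 8.35
tcp_pos: [0.5803, -0.0062, 0.0385]
tool_rot: [0.992, -0.127, -0.002, -0.0]
force: [-2.6, 1.1, 6.8]
finger_gap: 0.36
gripper_force: 30.8
```

Request:
{"op": "tcp_steps", "data": {
  "deltas": {"moves":[[0.0005, 0, 0, 0, 0.3], [0.001, 0, 0, 0, 0.3], [0.001, 0, 0, 0, 0.3]]},
  "only": "pos|force:"
}}

```text
tcp_pos: [0.5819, -0.0067, 0.0385]
force: [-4.6, 1.5, 7.1]
gripper_force: 30.9
```

Request:
{"op": "tcp_steps", "data": {
  "deltas": {"moves":[[0.0005, 0, 0, 0, 0.3], [0.0005, 0, 0, 0, 0.3]]},
  "only": "pos|force:"
}}

```text
tcp_pos: [0.5819, -0.0067, 0.0385]
force: [-4.7, 0.7, 7.6]
gripper_force: 30.9
```

Request:
{"op": "tcp_steps", "data": {
  "deltas": {"moves":[[0, 0, -0.0008, 0, 0.3], [0, 0, -0.0008, 0, 0.3]]},
  "only": "pos|force:"
}}

```text
tcp_pos: [0.5836, -0.0071, 0.0389]
force: [-1.3, 0.7, 0.5]
gripper_force: 30.2
```

Request:
{"op": "tcp_steps", "data": {
  "deltas": {"moves":[[0.0005, 0, 0, 0, 0.3], [0.001, 0, 0, 0, 0.3], [0.001, 0, 0, 0, 0.3]]},
  "only": "pos|force:"
}}

```text
tcp_pos: [0.5837, -0.0072, 0.0388]
force: [-3.9, 0.8, 1.8]
gripper_force: 30.3
```

The board meets the stop: TCP is at the predicted seat (0.5838, -0.0072), with a 3.9 N reaction and no further travel. I'll release and lift.

Request:
{"op": "tcp_steps", "data": {
  "deltas": {"moves":[[-0.0007, 0, 0, 0, 0.3], [-0.0007, 0, 0, 0, 0.5], [-0.0007, 0, 0, 0, 0.5], [-0.0007, 0, 0, 0, 0.5], [-0.0007, 0, 0, 0, 0.5]]},
  "only": "t:|pos|force:|gap"
}}

```text
t: 9.85
tcp_pos: [0.5852, -0.0077, 0.0394]
tool_rot: [0.992, -0.127, 0.001, 0.0]
force: [-0.3, 0.4, 1.8]
finger_gap: 0.5
gripper_force: 0.0
```

Request:
{"op": "tcp_steps", "data": {
  "deltas": {"moves":[[0, 0, -0.02, 0, 0.5], [0, 0, -0.06, 0, 0.5], [-0.04, 0, -0.1, 0, 0.5], [-0.08, 0, -0.12, 0, 0.5], [-0.09, 0, -0.13, 0, 0.5], [-0.09, 0, -0.13, 0, 0.5], [-0.09, 0, -0.13, 0, 0.5]]}
}}

```text
t: 10.55
tcp_pos: [0.4989, 0.015, 0.1695]
tool_rot: [0.992, -0.127, 0.002, 0.0]
force: [0.3, -0.7, -0.1]
finger_gap: 0.499
gripper_force: 0.0
```

```bash
python3 - <<'E'
from h import *
s=wrist('w6'); im=s['pixels']
o=np.array([.5974,-.0105]);y=-.2535; R=np.array([[np.cos(y),-np.sin(y)],[np.sin(y),np.cos(y)]])
hsv=cv2.cvtColor(im,cv2.COLOR_RGB2HSV)
m=((hsv[...,0]>40)&(hsv[...,0]<85)&(hsv[...,1]>80)); v,u=np.nonzero(m)
J=(cast(s,np.c_[u,v],.016)[:,:2]-o)@R*1000; k=(abs(J[:,1])<24)&(J[:,0]>-45)&(J[:,0]<-5); J=J[k]
print(np.percentile(J,[1,99],0)); print(cv2.minAreaRect(J.astype(np.float32)))
E
```

```text
[[-30.77536379 -20.2981772 ]
 [ -5.32815121  18.77295213]]
((-18.04301643371582, -0.7407436370849609), (39.34028244018555, 25.443164825439453), 89.9102554321289)
```

View pics/w6.png

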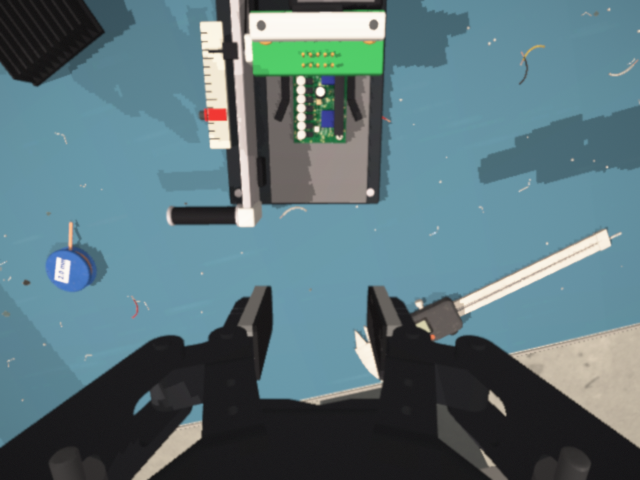

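The board is seated squarely, white row on the left, with its rear edge at about x = -31. The handle bar runs from (170,215) to (240,215). Next I'll plan the handle grasp.

```bash
python3 - <<'E'
from h import *
s=np.load('pics/w6.npz'); im=s['pixels']; g=cv2.cvtColor(im,cv2.COLOR_RGB2GRAY).astype(int)
o=np.array([.5974,-.0105]);y=-.2535; R=np.array([[np.cos(y),-np.sin(y)],[np.sin(y),np.cos(y)]])
for u in(185,205,225):
    r=np.nonzero(g[195:235,u]<55)[0]+195; c=(r.min()+r.max())/2
    print(u,r.min(),r.max(),(cast(s,[(u,c)],.042)[0,:2]-o)@R*1000)
# pixels along ray tangent bias
st=manip.sense(); print(st['q'].round(3),st['tcp_pos'])
w=o+R@np.array([-.0825,.086]); T=Ro.from_quat(st['tool_rot']).as_matrix()
print(w,(T.T@np.r_[w-st['tcp_pos'][:2],0]).round(4), 'yaw',np.arctan2(T[1,0],T[0,0]))
E
```

```text
185 207 223 [-82.59889354  99.16361878]
205 207 223 [-82.63927777  84.22989981]
225 207 223 [-82.67600562  69.34088571]
[-0.194  0.489  1.828 -0.     0.822  1.632] [0.49902749 0.01482583 0.16896947]
[0.5391049  0.09344196] [ 0.0189 -0.0862  0.    ] yaw -0.25544063864042466
```

Request:
{"op": "tcp_steps", "data": {
  "deltas": {"moves":[[0.0189, -0.05, 0, -0.15, 0.45], [0.0189, -0.088, 0, -0.3, 0.45], [0.0189, -0.088, 0.02, -0.45, 0.45], [0.0189, -0.088, 0.04, -0.6, 0.45], [0.0189, -0.088, 0.05, -0.75, 0.45], [0.0189, -0.088, 0.05, -0.9, 0.45], [0.0189, -0.088, 0.05, -1.05, 0.45], [0.0189, -0.088, 0.05, -1.2, 0.45], [0.0189, -0.088, 0.05, -1.35, 0.45], [0.0189, -0.088, 0.05, -1.5, 0.45], [0.0189, -0.088, 0.05, -1.5727, 0.45], [0.0189, -0.088, 0.05, -1.5727, 0.45], [0.0189, -0.088, 0.05, -1.5727, 0.45], [0.0189, -0.088, 0.05, -1.5727, 0.45]]}
}}

```text
t: 12.0
tcp_pos: [0.5382, 0.0956, 0.1186]
tool_rot: [0.791, 0.612, -0.0, -0.0]
force: [-0.1, -0.1, 0.5]
finger_gap: 0.444
gripper_force: 0.0
```

```bash
python3 - <<'E'
from h import *
s=wrist('w7'); st=manip.sense(); T=Ro.from_quat(st['tool_rot']).as_matrix()
o=np.array([.5974,-.0105]);y=-.2535; R=np.array([[np.cos(y),-np.sin(y)],[np.sin(y),np.cos(y)]])
print((st['tcp_pos'][:2]-o)@R*1000,st['tcp_pos'][2],np.arctan2(T[1,0],T[0,0])-np.pi/2)
E
```

```text
[-84.10132713  87.85044604] 0.11873803771805692 -0.2543467805863804
```

View pics/w7.png

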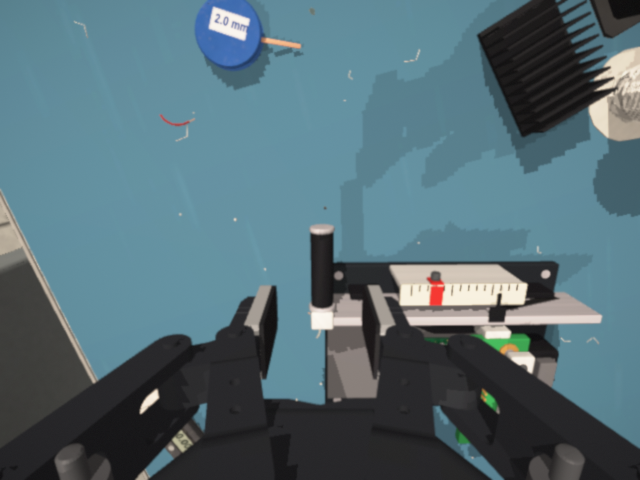

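The bar at u≈322 lies midway between the fingers (272 and 372). Next I'll descend and grip.

Request:
{"op": "tcp_steps", "data": {
  "deltas": {"moves":[[0, 0.0008, 0.04, 0, 0.45], [0, 0.0008, 0.06, 0, 0.45], [0, 0.0008, 0.07, 0, 0.45], [0, 0.0008, 0.0725, 0, 0.45], [0, 0.0008, 0.0725, 0, 0.45]]}
}}

```text
t: 12.55
tcp_pos: [0.5389, 0.0955, 0.0469]
tool_rot: [0.791, 0.612, 0.0, 0.0]
force: [-0.8, -0.0, -0.5]
finger_gap: 0.448
gripper_force: 0.0
```

Request:
{"op": "tcp_steps", "data": {
  "deltas": {"moves":[[0, 0, 0, 0, 0], [0, 0, 0, 0, 0], [0, 0, 0, 0, 0], [0, 0, 0, 0, 0], [0, 0, 0, 0, 0], [0, 0, 0, 0, 0], [0, 0, 0, 0, 0]]},
  "grip_n": 70
}}

```text
t: 13.25
tcp_pos: [0.5396, 0.0955, 0.0479]
tool_rot: [0.791, 0.612, 0.001, 0.001]
force: [0.9, 0.1, 7.3]
finger_gap: 0.135
gripper_force: 68.4
```

Request:
{"op": "tcp_steps", "data": {
  "deltas": {"moves":[[0, -0.003, 0, 0, 0], [0, -0.006, 0, 0, 0], [0, -0.009, 0, 0, 0], [0, -0.012, 0, 0, 0], [0, -0.015, 0, 0, 0], [0, -0.018, 0, 0, 0], [0, -0.021, 0, 0, 0], [0, -0.024, 0, 0, 0], [0, -0.027, 0, 0, 0], [0, -0.03, 0, 0, 0], [0, -0.033, 0, 0, 0], [0, -0.035, 0, 0, 0], [0, -0.035, 0, 0, 0], [0, -0.035, 0, 0, 0]]}
}}

```text
t: 14.65
tcp_pos: [0.5117, 0.1026, 0.048]
tool_rot: [0.791, 0.612, 0.005, 0.005]
force: [8.3, -7.3, 0.2]
finger_gap: 0.135
gripper_force: 68.2
```

```bash
python3 - <<'E'
from h import *
st=manip.sense()
o=np.array([.5974,-.0105]);y=-.2535; R=np.array([[np.cos(y),-np.sin(y)],[np.sin(y),np.cos(y)]])
print((st['tcp_pos'][:2]-o)@R*1000, 'start', (np.array([.5396,.0955])-o)@R*1000, st['force'][:2]@R)
X=[np.r_[o+R@np.array([a,.0675]),.047] for a in(-.0126,.026-.034)]
for n in('wrist','top','side'):
    s=wrist('w8') if n=='wrist' else save(n,n+'8'); print(n,proj(s,X).round(0).tolist())
E
```

```text
[-111.35560116   88.02899172] start [-82.53687007  88.11642911] [ 9.83503951 -5.00303775]
wrist [[551.0, 365.0], [561.0, 365.0]]
top [[293.0, 248.0], [293.0, 246.0]]
side [[308.0, 225.0], [310.0, 225.0]]
```

Pointer and clip distance will now be measured numerically from the earlier frames and from the current wrist frame.

```bash
python3 - <<'E'
from h import *
o=np.array([.5974,-.0105]);y=-.2535; R=np.array([[np.cos(y),-np.sin(y)],[np.sin(y),np.cos(y)]])
for n in('w4','w5','w6','w7','w8'):
    s=np.load(f'pics/{n}.npz'); hsv=cv2.cvtColor(s['pixels'],cv2.COLOR_RGB2HSV)
    vv,uu=np.mgrid[0:480,0:640]; P=((cast(s,np.c_[uu.ravel(),vv.ravel()],.048)[:,:2]-o)@R*1000)
    h,sa,va=[hsv[...,i].ravel().astype(int) for i in range(3)]
    box=(abs(P[:,1]-67.5)<8)&(P[:,0]>-40)&(P[:,0]<40)
    red=box&((h<8)|(h>172))&(sa>130)&(va>100)
    # pointer: dark pixels in the strip that the pointer covers; expect thin dark line
    st=(abs(P[:,1]-69)<2)&(P[:,0]>-25)&(P[:,0]<36)
    dk=st&(va<75)
    print(n,'red',red.sum(),np.percentile(P[red],[2,50,98],0).round(1).tolist() if red.any() else '')
    b=np.round(P[dk,0]).astype(int); print('   dark',dict(zip(*np.unique(b,return_counts=True))))
E
```

```text
w4 red 130 [[-15.8, 62.3], [-12.4, 68.9], [-9.0, 75.0]]
   dark {}
w5 red 566 [[-16.2, 62.2], [-12.4, 68.7], [-8.9, 75.2]]
   dark {np.int64(25): np.int64(10), np.int64(26): np.int64(21)}
w6 red 247 [[-16.3, 62.1], [-12.5, 68.7], [-9.2, 75.2]]
   dark {np.int64(26): np.int64(5)}
w7 red 250 [[-16.1, 61.4], [-12.5, 68.1], [-8.8, 75.4]]
   dark {np.int64(26): np.int64(2), np.int64(27): np.int64(4)}
w8 red 521 [[-16.3, 61.4], [-12.5, 68.4], [-8.6, 75.2]]
   dark {np.int64(-3): np.int64(1), np.int64(-2): np.int64(7), np.int64(-1): np.int64(6), np.int64(0): np.int64(2)}
```

```bash
cat > ptr.py <<'E'
from h import *
import sys
o=np.array([.5974,-.0105]);y=-.2535; R=np.array([[np.cos(y),-np.sin(y)],[np.sin(y),np.cos(y)]])
st=manip.sense(); print('tcp jig',(st['tcp_pos'][:2]-o)@R*1000,'F',st['force'][:2]@R,st['t'])
s=wrist(sys.argv[1]); hsv=cv2.cvtColor(s['pixels'],cv2.COLOR_RGB2HSV)
vv,uu=np.mgrid[0:480,0:640]; uv=np.c_[uu.ravel(),vv.ravel()]
h,sa,va=[hsv[...,i].ravel().astype(int) for i in range(3)]
for z in(.048,.049):
    P=((cast(s,uv,z)[:,:2]-o)@R*1000)
    red=(abs(P[:,1]-67.5)<8)&(P[:,0]>-40)&(P[:,0]<40)&((h<8)|(h>172))&(sa>130)&(va>100)
    print(z,'red',np.percentile(P[red],[2,50,98],0).round(1).tolist())
    for c in(64,67,69,72):
        dk=(abs(P[:,1]-c)<1)&(P[:,0]>-25)&(P[:,0]<30)&(va<75)
        print('  dark y',c,dict(zip(*[a.tolist() for a in np.unique(np.round(P[dk,0]),return_counts=True)])))
E
```

Request:
{"op": "tcp_steps", "data": {
  "deltas": {"moves":[[0, -0.002, 0, 0, 0], [0, -0.004, 0, 0, 0], [0, -0.006, 0, 0, 0], [0, -0.008, 0, 0, 0], [0, -0.009, 0, 0, 0], [0, -0.009, 0, 0, 0], [0, -0.009, 0, 0, 0]]}
}}

```text
t: 15.5
tcp_pos: [0.5042, 0.1046, 0.048]
tool_rot: [0.791, 0.612, 0.006, 0.006]
force: [11.0, -9.5, -2.2]
finger_gap: 0.133
gripper_force: 68.2
```

```bash
python3 ptr.py w9
```

```text
tcp jig [-119.04373539   88.00762439] F [13.06130216 -6.38673749] 15.5
0.048 red [[-16.4, 61.5], [-13.0, 69.0], [-8.8, 75.3]]
  dark y 64 {-10.0: 4, -9.0: 9, -8.0: 7}
  dark y 67 {-10.0: 4, -9.0: 9, -8.0: 6}
  dark y 69 {-10.0: 1, -9.0: 2}
  dark y 72 {}
0.049 red [[-17.3, 62.3], [-13.9, 69.3], [-9.7, 75.0]]
  dark y 64 {-11.0: 3, -10.0: 9, -9.0: 8, -8.0: 1}
  dark y 67 {-11.0: 3, -10.0: 9, -9.0: 8}
  dark y 69 {-11.0: 2, -10.0: 7, -9.0: 3}
  dark y 72 {}
```

Request:
{"op": "tcp_steps", "data": {
  "deltas": {"moves":[[0, -0.001, 0, 0, 0], [0, -0.002, 0, 0, 0], [0, -0.0025, 0, 0, 0], [0, -0.0025, 0, 0, 0], [0, -0.0025, 0, 0, 0], [0, -0.0025, 0, 0, 0]]}
}}

```text
t: 16.15
tcp_pos: [0.5023, 0.105, 0.048]
tool_rot: [0.791, 0.612, 0.007, 0.007]
force: [10.3, -8.9, -3.0]
finger_gap: 0.136
gripper_force: 68.2
```

```bash
python3 ptr.py w10
```

```text
tcp jig [-121.03534334   88.00294183] F [12.24927621 -6.05682093] 16.15
0.048 red [[-16.4, 61.7], [-13.1, 69.4], [-8.6, 75.2]]
  dark y 64 {-12.0: 3, -11.0: 9, -10.0: 7}
  dark y 67 {-12.0: 4, -11.0: 9, -10.0: 6}
  dark y 69 {-12.0: 1, -11.0: 2}
  dark y 72 {}
0.049 red [[-17.2, 62.5], [-14.1, 70.0], [-9.5, 75.4]]
  dark y 64 {-13.0: 2, -12.0: 9, -11.0: 8}
  dark y 67 {-13.0: 3, -12.0: 9, -11.0: 8}
  dark y 69 {-13.0: 2, -12.0: 7, -11.0: 3}
  dark y 72 {}
```

Request:
{"op": "tcp_steps", "data": {
  "deltas": {"moves":[[0, 0, 0, 0, 0], [0, 0, 0, 0, 0], [0, 0, 0, 0, 0], [0, 0, 0, 0, 0], [0, 0, 0, 0, 0]]},
  "only": "t:|pos|force"
}}

```text
t: 16.7
tcp_pos: [0.5023, 0.105, 0.048]
tool_rot: [0.791, 0.612, 0.007, 0.007]
force: [10.5, -9.1, -2.0]
gripper_force: 68.2
```

```bash
python3 -c "
from station import manip
print(manip.sign_off())"
```

```text
the job is handed in; nothing more can be done
None
```

I handed the job in at 16.7 s: the relay board is seated at the end stop with its white row on the handle's side, and the arm is holding the handle with the pointer on the red clip, within about 1 mm of its middle and not past it.

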